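Load a boxed sensor cartridge into the bench meter

ROBOT

A 6-joint arm with a two-finger parallel gripper is mounted at the origin on the work surface. World frame = base frame: x ahead of the robot, y to its left, z up, the work surface at z = 0. Lengths are in m, angles in rad, forces in N, time in s.
With the tool pointing down it reaches from about 0.375 to 0.975 m from the base axis. Payload 3.8 kg.
Tool frame: the origin (TCP) lies at the very end of the fingers, on their centre line; the grasp point (between the pads) lies 19 mm behind it; z points along the fingers, y is the direction in which the jaws open and shut (so a half turn about z gives the same grasp; the last joint's range is limited). The gripper opens to 85 mm and grips with 20 to 120 N. Pads are 22 mm wide; open, the fingers measure 114 mm over their backs; the gripper's body (76 mm by 85 mm) begins 54 mm behind the grasp point. The pads swing forward as they close: fully open they stand 13 mm farther back than shut.
Start: joints at [-1.218, 0.264, 1.604, -0, 1.274, -0.037], TCP at [0.256, -0.624, 0.231] pointing down, gripper open.
Joint ranges: [-2.63, 2.63], [-0.94, 2.18], [0.31, 2.57], [-1.31, 4.45], [0, 2.66], [-2.55, 2.55]. Speed limits (rad/s): [2.57, 2.57, 3.14, 3.14, 3.14, 3.14].

INTERFACE

Orientations are given as a rotation vector (axis times angle).
In Python, from workcell import status, read_camera, camera_info, order gives the robot as it stands.
- The arm moves only by the tool move_arm, never from a script. Its argument "deltas" is a list of rows, each a list of 3 entries, a list of its own where there are three numbers: the turn, a rotation vector about the world's x, y, z as a fraction of full scale, then the shift along the world's x, y, z as a fraction of full scale, then the closure, from -1 (fully open) to 1 (shut), so that 0 is half open. A call has 1 to 20 rows; each row is the pose to reach, as a shift and turn from the pose commanded when the call began; what a row does not reach only later rows make up. Full scale, the value 1, is 0.1 m for a shift and pi/2 rad for a turn. A row lasts 1/8 s, in which the tool goes at most 62.5 mm and 10.7 degrees, less where a joint would pass 70% of its speed; a pose out of reach is approached as far as the arm can. A call with a number of a shift or a turn outside -1 to 1 is refused whole. A call with a gripper value outside its range is refused whole. The fingers move at their own pace and stop on an object; "grip_force" is the grip in N (left out, the last holds). Time passes only in rows, so rows that repeat a pose let the fingers close. It gives the time, the measured TCP pose, the force and the opening at its end, in the units of the state.
- status.read_state(): the state, without advancing time (a new reading comes with each control period).
- read_camera(name): name is "scene" or "top" or "wrist"; returns (picture, depth): 420x560x3 uint8, red, green, blue; 420x560 float32, m along the optical axis (not along the pixel's ray), 0 where there is no reading.
- camera_info(name): a dict with "K" (3x3 intrinsics, pixels), "D" ([k1, k2, p1, p2, k3] as OpenCV has them; the pictures are not rectified), "R" (3x3) and "t" (3): a world point X has camera coordinates R X + t. Camera axes: x right, y down, z forward; pixel columns grow to the right and rows downward; lengths in m; the calibration is good to about 2 mm. A picture is of the moment at which its call begins: read the wrist's pose just before it. camera_info takes no time and is no camera call; for the wrist camera it gives the pose at the moment of the call.
- order.finish_job(): hands the job in, once; it reports no verdict.
The state is a dict: "time": time; "q": joint angles; "joint_vel": joint speeds; "joint_torque": joint torques, N m; "tool_pos": TCP position; "tcp_rot": TCP orientation; "wrist_force": force on the tool from outside, world axes, zero at the start; "torque": the same for the moment, N m; "width": opening from 0.0 (shut) to 1.0 (fully open).
Only numpy, scipy, OpenCV 4.12 (cv2) and the standard library are available. Lean on these libraries where they do the work, as an engineer would, in place of code of your own. Each camera call takes 0.05 s, during which the arm holds its last target. There are 200 camera calls.

TASK

The blue sensor cartridge lies window down in a tight foam cutout. Lift its orange edge at the finger channel and tip it up until it stands by itself, leaning on the foam backrest, then turn it over and lay it window up on the meter's metal loading tray, and slide it, brass contacts first, fully home into the meter's slot. Do not let it fall or slam down, and leave the beaker, the pipette filler and the jar where they are.

Things in the scene. Friction and masses are not known exactly. Their poses are not given: they have to be found in the camera images.
- foam: Fixed dark grey foam block, 130 mm (x), y = -95 to +82 mm, on a black 8 mm base 3 mm larger each way. Origin: centre of the cutout, at table height; z up. Cutout: 65 mm wide (x), y = -51 to +52 mm, floor z = 40 mm. Foam top z = 56 mm, level with the cartridge's top.
- channel (a point): Middle of the mouth of the finger channel: foam x = 0, y = +82 mm, z = 8 mm (its floor). Channel 56 mm wide in x, open above and at this end, running from here in to y = +36 mm, so the last 14 mm of the cartridge overhang it: closed fingers tilted about 45 degrees can hook under that edge. Foam beside it stands to z = 56 mm.
- backrest (a point): Middle of the top front edge of the foam backrest, foam z = 80 mm. Backrest 130 mm wide, the cutout's -y wall; its face starts on the floor at y = -51 mm and leans 12 degrees outward (to -y). A cartridge swung up stands on its contact edge and stays leaning here, 12 degrees past vertical; its foot slides up to 16 mm to +y while swinging.
- cartridge: Loose blue slab 62 (x) by 100 (y) by 16 (z) mm, 0.13 to 0.23 kg. Origin: its centre. +y: orange edge, over the finger channel. -y: edge with brass contacts, at the backrest. -z: face with round glass window, down at the start. +z: white-panelled back. About 1.5 mm clearance on each side in the cutout.
- meter: Fixed white bench meter. Origin: under the middle of the slot's mouth, at table height; z up, y pointing into the slot. Slot 65 mm wide (x), 19 mm high (z = 40 to 59 mm), rigid stop at y = +75 mm, so a cartridge fully home sticks out 25 mm. Housing 150 mm wide, 74 mm high near the mouth, about 110 mm high beyond y = 75 mm.
- tray (a point): Centre of the top of the meter's flat aluminium loading tray: meter y = -62.5 mm, z = 40 mm, level with the slot's floor. Tray 44 mm wide (x), y = -125 to 0 mm, free space on both sides. Small flared guides stand before the mouth out to y = -10 mm: side ones about 77 mm apart at their outer ends, the upper one about 70 mm high there.
- beaker: Bystander: glass beaker 60 mm in diameter and 60 mm high; origin under its centre.
- pipette_filler: Bystander: green pipette filler lying flat, about 135 mm long in its x and 30 mm high; origin under the middle of its green part.
- reagent_jar: Bystander: small jar with a red cap, 50 mm in diameter, 55 mm high; origin under its centre.
There are look-alikes about, which are no part of the job. Leave any green or purple look-alike of the foam alone.

How it is judged:
On the way, in this order (a step that is already met when the one before it is completed fails the run):
1. the cartridge stands tipped up, orange edge high, leaning on the backrest by itself (fingers off it) with its contact edge still in the cutout (angle between cartridge's own z axis and vertical between 1.57 and 2 rad and z of cartridge in the frame of foam below 0.1 m and y of foam in the frame of cartridge below 0 m and contact force between cartridge and the fingers below 0.1 N and horizontal distance between cartridge and foam below 0.08 m), for 0.2 s.
2. the cartridge lies flat on the loading tray, window up, not yet home (angle between cartridge's own z axis and vertical above 2.99 rad and z of cartridge in the frame of meter between 0.044 and 0.055 m and y of cartridge in the frame of meter between -0.12 and 0.015 m and x of cartridge in the frame of meter between -0.03 and 0.03 m), for 0.1 s.
At the end, for the whole second after the job is handed in: The cartridge lies at rest in the meter's slot, window up and level within about 6 degrees, brass contacts inward, pushed to within 3.5 mm of the stop, released (angle between cartridge's own z axis and vertical above 3.04 rad and y of cartridge in the frame of meter between 0.0215 and 0.03 m and x of cartridge in the frame of meter between -0.004 and 0.004 m and y of meter in the frame of cartridge above 0 m and angle between the y axis of cartridge and the y axis of meter, either way round below 0.08 rad and z of cartridge in the frame of meter between 0.045 and 0.052 m and linear speed of cartridge below 0.01 m/s); the robot touches nothing.
It fails at once if the cartridge fell or slammed down (turned faster than 9 rad/s or moved faster than 0.9 m/s) (angular speed of cartridge above 9 rad/s or linear speed of cartridge above 0.9 m/s).
It fails at once if the beaker was moved by more than 30 mm (distance of beaker from where it was at the start of the episode above 0.03 m).
It fails at once if the pipette filler was moved by more than 30 mm (distance of pipette_filler from where it was at the start of the episode above 0.03 m).
It fails at once if the jar was moved by more than 30 mm (distance of reagent_jar from where it was at the start of the episode above 0.03 m).
It also fails if it takes over 72 s, if anything falls off the work surface, if the arm or the gripper's body presses on something with over 40 N, if the wrist force passes 120 N, or if a joint passes its speed limit or range.

## Working session

There is one attempt and no reset: what is moved stays moved. The work goes in short steps, Python scripts to look and compute and a tool call to move; the robot and the scene stay as the last step left them, time stands still between calls to the robot, and variables do not carry over. Pictures are saved under pics/ and viewed, about 8 in all and at most 12, crops included, and the job is handed in when it is done.

Besides the shell and the picture viewer there is one more tool, called after "Emit:" by a JSON object that holds its "fn" and its "kwargs", one argument or row to a line. move_arm: Moves the arm, as the interface text tells. Its arguments: {"type":"object","properties":{"deltas":{"type":"array","items":{"type":"array"}},"grip_force":{"type":"number"}},"required":["deltas"]}

```bash
ls; mkdir -p pics; cat > h.py <<'E'
import numpy as np, cv2
from workcell import status, read_camera, camera_info, order
def cloud(name):
    ci=camera_info(name); img,d=read_camera(name)
    K,D=np.array(ci["K"],float),np.array(ci["D"],float)
    v,u=np.mgrid[0:420,0:560]
    p=cv2.undistortPoints(np.stack([u,v],-1).reshape(-1,1,2).astype(np.float64),K,D).reshape(420,560,2)
    Xc=np.dstack([p[...,0]*d,p[...,1]*d,d])
    X=(Xc-np.array(ci["t"]).ravel())@np.array(ci["R"])
    X[d==0]=np.nan
    return img,X
def save(n,img): cv2.imwrite(f"pics/{n}.png",cv2.cvtColor(np.ascontiguousarray(img),cv2.COLOR_RGB2BGR))
E
python3 - <<'E'
from h import *
for n in("scene","top"):
    i,X=cloud(n); save(n,i); np.savez(f"{n}.npz",i=i,X=X)
a=cv2.imread("pics/scene.png");b=cv2.imread("pics/top.png")
print(status.read_state())
E
```

```text
pics
{'time': 0.1, 'q': array([-1.21788706e+00,  2.64657977e-01,  1.60525406e+00,  2.15550910e-05,
        1.27370147e+00, -3.69145639e-02]), 'joint_vel': array([ 0.00032472, -0.00134451, -0.00303596,  0.00167847,  0.00026358,
        0.00117043]), 'joint_torque': array([ 9.13492877e-04, -5.16706395e+01, -3.68589842e+01, -5.08160520e-05,
        6.20447725e-03, -5.98676181e-06]), 'tool_pos': array([ 0.25628224, -0.62373397,  0.23009092]), 'tcp_rot': array([-3.08014657e+00, -6.08067130e-01,  4.67195942e-04]), 'wrist_force': array([ 2.80118389e-04, -5.08472824e-01,  7.27567541e-01]), 'torque': array([-0.0178465 , -0.01196451, -0.00748698]), 'width': 1.0016561512847428}
```

View pics/top.png

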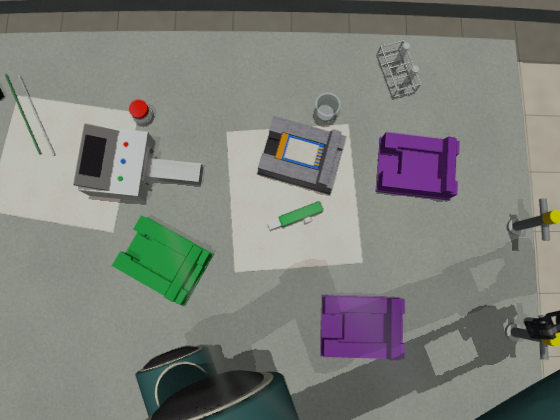

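View pics/scene.png

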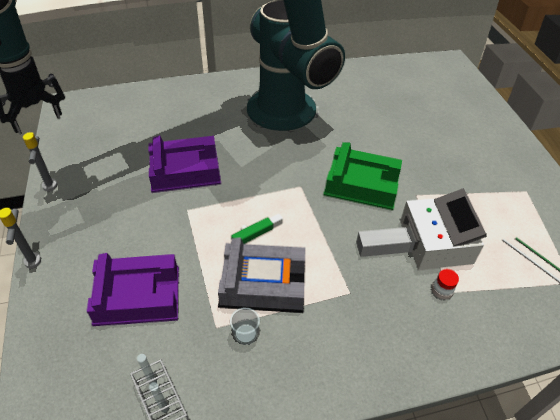

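The top view shows the foam and cartridge near (302,155), orange end at (281,145) facing image left. The meter is at (115,160), with its tray at (175,172) pointing right. The jar is at (140,110), the beaker at (327,107) and the filler at (297,215).

```bash
python3 - <<'E'
from h import *
from itertools import product
d=np.load("top.npz");i,X=d["i"],d["X"];hsv=cv2.cvtColor(i,cv2.COLOR_RGB2HSV)
Z=X[...,2]
def win(r0,r1,c0,c1):
    m=np.zeros(Z.shape,bool);m[r0:r1,c0:c1]=1;return m
def rect(n,m):
    m=cv2.morphologyEx(m.astype(np.uint8),cv2.MORPH_OPEN,np.ones((2,2)))>0
    P=X[m]; r=cv2.minAreaRect(P[:,:2].astype(np.float32)*1000)
    print(n,m.sum(),"c",np.round(r[0],1),"size",np.round(r[1],1),"ang",round(r[2],2),"zmed",np.round(np.nanmedian(P[:,2]),4)); return P
print("px size mm",np.linalg.norm(X[172,170]-X[172,171])*1e3, "table z",Z[240,420],Z[60,200])
f=win(110,200,252,350)
for a,b in((.07,.09),(.05,.064),(.036,.045)):
    rect(f"foam {a}",f&(Z>a)&(Z<b)&~((hsv[...,1]<40)&(hsv[...,2]>180)))
rect("foam all",f&(Z>.03)&(Z<.1))
o=rect("orange",f&(hsv[...,0]<22)&(hsv[...,1]>150)&(hsv[...,2]>120));print(np.nanmedian(o,0))
rect("blue",f&(hsv[...,0]>95)&(hsv[...,0]<125)&(hsv[...,1]>130)&(Z>.045)&(Z<.065))
m=win(115,210,70,215)
rect("tray",m&(Z>.034)&(Z<.045)&win(150,195,155,210))
rect("house",m&(Z>.068)&(Z<.08))
rect("house all",m&(Z>.06)&(Z<.13))
w=win(90,130,122,158);P=rect("jar",w&(hsv[...,1]>180)&((hsv[...,0]<8)|(hsv[...,0]>172)))
rect("beaker",win(88,124,308,345)&(Z>.02)&(Z<.08))
rect("filler",win(195,235,262,330)&(Z>.008)&(Z<.05))
E
```

```text
px size mm 2.6967617453892276 table z 0.0020652855659820664 -0.0031733515888927723
foam 0.07 564 c [ 605.8 -244.1] size [ 22.9 153.9] ang 70.04 zmed 0.0771
foam 0.05 2598 c [ 599.3 -217.9] size [142.8 249.4] ang 39.12 zmed 0.0556
foam 0.036 137 c [ 600.5 -179.7] size [185.6  92.8] ang 79.48 zmed 0.0385
foam all 4199 c [ 598.2 -217.4] size [146.1 250.3] ang 38.59 zmed 0.0559
orange 152 c [ 624.9 -130.7] size [13.1 63.7] ang 74.55 zmed 0.0561
[ 0.6230692  -0.13040627  0.0561454 ]
blue 185 c [ 612.3 -181.2] size [84.1 66.4] ang 73.96 zmed 0.0553
tray 856 c [569.  110.4] size [101.6  44. ] ang 84.59 zmed 0.0397
house 2173 c [583.1 263.1] size [177.9 148.5] ang 84.71 zmed 0.074
house all 4519 c [583.2 268.2] size [192.  147.6] ang 84.91 zmed 0.077
jar 263 c [711.7 208. ] size [31.8 36.3] ang 49.71 zmed 0.0546
beaker 361 c [ 740.9 -238.1] size [40.3 79.7] ang 51.35 zmed 0.0424
filler 664 c [ 461.9 -168.7] size [ 36.2 137.2] ang 21.99 zmed 0.0241
```

Emit:
{"fn": "move_arm", "kwargs": {
  "deltas": [
    [[0,0,0.058],[0.36,0.46,0.1],-1],
    [[0,0,0.116],[0.73,0.93,0.2],-1],
    [[0,0,0.116],[0.73,0.93,0.2],-1]
  ]
}}

```text
time: 0.48
tool_pos: [0.3319, -0.5287, 0.252]
tcp_rot: [3.012, 0.893, 0.002]
wrist_force: [-0.5, -0.9, -0.6]
width: 0.997
```

Emit:
{"fn": "move_arm", "kwargs": {
  "deltas": [
    [[0,0,0.058],[0.36,0.46,0.1],0],
    [[0,0,0.116],[0.73,0.93,0.2],0],
    [[0,0,0.116],[0.73,0.93,0.2],0]
  ]
}}

```text
time: 0.85
tool_pos: [0.4045, -0.4365, 0.2719]
tcp_rot: [2.918, 1.162, 0.001]
wrist_force: [0.3, -0.9, 0.0]
width: 0.499
```

Emit:
{"fn": "move_arm", "kwargs": {
  "deltas": [
    [[0,0,0.058],[0.36,0.46,0.1],0],
    [[0,0,0.116],[0.73,0.93,0.2],1],
    [[0,0,0.116],[0.73,0.93,0.2],1]
  ]
}}

```text
time: 1.23
tool_pos: [0.4771, -0.3442, 0.2917]
tcp_rot: [2.801, 1.422, 0.001]
wrist_force: [-1.3, -0.9, 0.5]
width: 0.083
```

Emit:
{"fn": "move_arm", "kwargs": {
  "deltas": [
    [[0,0,0.058],[0.36,0.46,0.1],1],
    [[0,0,0.116],[0.73,0.93,0.2],1],
    [[0,0,0.116],[0.73,0.93,0.2],1]
  ]
}}

```text
time: 1.6
tool_pos: [0.5499, -0.2518, 0.3113]
tcp_rot: [2.661, 1.669, 0.0]
wrist_force: [-1.1, -0.6, 0.3]
width: 0.0
```

Emit:
{"fn": "move_arm", "kwargs": {
  "deltas": [
    [[0,0,0.058],[0.36,0.46,0.1],1],
    [[0,0,0.116],[0.73,0.93,0.2],1],
    [[0,0,0.116],[0.73,0.93,0.2],1],
    [[0,0,0.116],[0.73,0.93,0.2],1]
  ]
}}

```text
time: 2.1
tool_pos: [0.6205, -0.1616, 0.3301]
tcp_rot: [-2.502, -1.899, 0.004]
wrist_force: [-0.7, -0.2, -0.4]
width: -0.0
```

```bash
python3 - <<'E'
from h import *
s=status.read_state();print(s["time"],s["q"].round(3),s["tool_pos"],s["tcp_rot"],s["width"])
i,X=cloud("wrist");save("w1",i);np.savez("w1.npz",i=i,X=X)
E
```

```text
2.1 [-0.293  0.159  1.551 -0.002  1.434 -0.02 ] [ 0.62051025 -0.1616079   0.33008569] [-2.50217877 -1.898666    0.00390226] -0.0002587129146227931
```

View pics/w1.png

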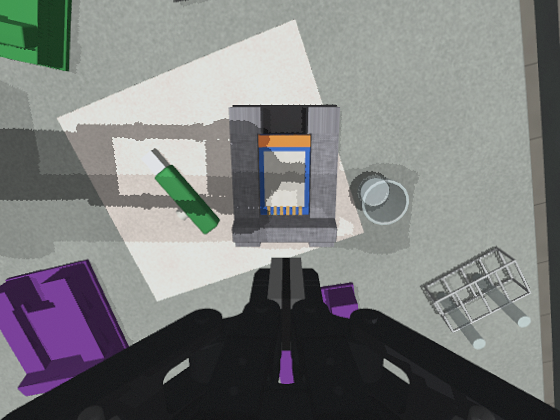

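The wrist view shows the foam squarely aligned with the tool. The orange edge is at (285,141), the contacts are at (285,210) and the channel is at (285,120).

```bash
python3 - <<'E'
from h import *
d=np.load("w1.npz");i,X=d["i"],d["X"];hsv=cv2.cvtColor(i,cv2.COLOR_RGB2HSV);Z=X[...,2]
w=np.zeros(Z.shape,bool);w[128:225,245:325]=1
H,S,V=[hsv[...,k].astype(int) for k in range(3)]
b=w&(((H>100)&(H<125)&(S>130)&(V>60))|((H>5)&(H<22)&(S>150)&(V>80)))&(Z>.045)&(Z<.065)
print("px mm",np.linalg.norm(X[180,285]-X[180,286])*1e3)
r=cv2.minAreaRect(X[b][:,:2].astype(np.float32)*1000);print("cart blue+orange",r,np.median(X[b][:,2]))
o=b&(H<30);r=cv2.minAreaRect(X[o][:,:2].astype(np.float32)*1000);print("orange",r,o.sum())
f=np.zeros(Z.shape,bool);f[95:255,220:350]=1
f&=(Z>.05)&(Z<.064)&(V<200)
for a in(-15,-15.5,-16,-16.5):
    c,s=np.cos(np.radians(a)),np.sin(np.radians(a))
    P=X[f][:,:2]*1000;x=P@[c,s];y=P@[-s,c]
    pc=lambda q:np.round(np.percentile(q,[.3,1,99,99.7]),1)
    Q=X[b][:,:2]*1000
    print(a,"foam x",pc(x),"y",pc(y),"cart x",pc(Q@[c,s]),pc(Q@[-s,c]))
    O=X[o][:,:2]*1000;k=np.polyfit(O@[c,s],O@[-s,c],1)
    # rows of foam front edge slope
    e=[(xx,np.percentile(y[(x>xx-2)&(x<xx+2)],98)) for xx in np.linspace(x.min()+6,x.max()-6,14)]
    print([f"{u:.0f}:{v:.1f}" for u,v in e])
E
```

```text
px mm 1.634174965787505
cart blue+orange ((614.3038940429688, -172.24440002441406), (100.04529571533203, 61.87596130371094), 74.62092590332031) 0.05632465939016879
orange ((614.0502319335938, -171.57899475097656), (98.73543548583984, 61.267696380615234), 74.46210479736328) 568
-15 foam x [573.  573.8 701.9 702.8] y [-101.   -99.3   73.3   74.9] cart x [606.9 607.3 668.6 668.8] [-56.9 -56.5  42.2  42.6]
['578:73.4', '587:73.3', '596:73.2', '606:73.8', '615:40.8', '624:28.3', '633:42.4', '642:30.8', '652:33.5', '661:28.1', '670:73.0', '679:72.2', '688:71.7', '698:71.6']
-15.5 foam x [573.  573.8 701.8 702.6] y [-95.7 -93.9  79.   80.2] cart x [607.1 607.3 668.5 668.7] [-51.3 -51.   47.9  48.1]
['579:78.0', '588:78.4', '597:78.3', '606:77.9', '615:46.9', '624:33.7', '633:37.3', '642:43.7', '651:39.2', '661:33.8', '670:78.1', '679:77.7', '688:78.0', '697:77.7']
-16 foam x [572.9 573.7 701.7 702.4] y [-89.9 -88.   84.5  85.8] cart x [606.7 607.3 668.6 668.8] [-45.9 -45.4  53.6  53.7]
['578:83.1', '587:83.1', '596:83.6', '606:84.3', '615:51.7', '624:39.2', '633:43.9', '642:40.9', '651:53.6', '660:39.5', '670:84.7', '679:84.1', '688:83.7', '697:83.8']
-16.5 foam x [572.5 573.5 701.5 702.5] y [-84.4 -82.5  90.1  91.7] cart x [606.2 607.1 668.7 669.1] [-40.5 -39.7  59.2  59.4]
['577:88.1', '587:88.3', '596:88.4', '605:89.4', '614:57.3', '624:44.6', '633:59.0', '642:48.2', '652:50.6', '661:45.4', '670:90.6', '679:89.9', '689:90.2', '698:90.3']
```

```bash
cat >> h.py <<'E'
from scipy.spatial.transform import Rotation as Rn
def frame(ox,oy,deg): return np.array([ox,oy,0]),Rn.from_euler("z",deg,degrees=True)
FOAM=frame(.6143,-.1723,-15.5)
def to(fr,p,down_tilt,p0=None,R0=None):
    """p in frame (m); down_tilt: deg about frame x (neg: tool points to -y). returns turn, shift in units"""
    s=status.read_state(); p0=s["tool_pos"] if p0 is None else p0; R0=Rn.from_rotvec(s["tcp_rot"]) if R0 is None else R0
    o,F=fr; P=o+F.apply(p)
    base=Rn.from_matrix(np.array([[0,1,0],[1,0,0],[0,0,-1.]]))  # tool y=frame x, z down
    R=F*Rn.from_euler("x",down_tilt,degrees=True)*base
    c=[(R*Rn.from_euler("z",k,degrees=True)) for k in(0,180)]
    R=min(c,key=lambda r:(r*R0.inv()).magnitude())
    return np.round((R*R0.inv()).as_rotvec()/(np.pi/2),3),np.round((P-p0)/.1,3),P,R
E
python3 - <<'E'
from h import *
s=status.read_state();ci=camera_info("wrist");R=np.array(ci["R"]);t=np.array(ci["t"]).ravel()
T=Rn.from_rotvec(s["tcp_rot"]); print("cam in tool",T.inv().apply(-R.T@t-s["tool_pos"]),"axes x,y,z",T.inv().apply(R))
print(s["tcp_rot"],T.as_matrix().round(3))
p0=R0=None
for p,a in(([0,.11,.12],-45),([0,.09,.02],-45),([0,.049,.02],-45)):
    u,v,p0,R0=to(FOAM,p,a,p0,R0);print(u,v,p0)
E
```

```text
cam in tool [ 7.70145049e-02 -1.37719019e-04 -1.42849184e-01] axes x,y,z [[-7.65450429e-04  9.99999515e-01  6.19499821e-04]
 [-9.53563870e-01 -5.43318746e-04 -3.01190388e-01]
 [-3.01189905e-01 -8.21278959e-04  9.53563824e-01]]
[-2.50246437 -1.89801619  0.00347893] [[ 0.27   0.963 -0.002]
 [ 0.963 -0.27  -0.001]
 [-0.001 -0.002 -1.   ]]
[-0.481  0.133  0.002] [ 0.234  0.954 -2.101] [ 0.64369622 -0.06630065  0.12      ]
[0. 0. 0.] [-0.053 -0.193 -1.   ] [ 0.63835145 -0.08557326  0.02      ]
[0. 0. 0.] [-0.11  -0.395  0.   ] [ 0.62739468 -0.12508211  0.02      ]
```

Emit:
{"fn": "move_arm", "kwargs": {
  "deltas": [
    [[-0.08,0.022,0],[0.05,0.25,-0.1],1],
    [[-0.16,0.044,0],[0.1,0.5,-0.3],1],
    [[-0.24,0.067,0],[0.15,0.75,-0.5],1],
    [[-0.32,0.089,0],[0.23,0.95,-0.7],1],
    [[-0.4,0.111,0.001],[0.23,0.95,-0.9],1],
    [[-0.481,0.133,0.002],[0.23,0.95,-1],1],
    [[-0.481,0.133,0.002],[0.23,0.95,-1],1]
  ]
}}

```text
time: 3.02
tool_pos: [0.6425, -0.0649, 0.2268]
tcp_rot: [2.018, 1.546, -0.845]
wrist_force: [-0.1, -0.2, 0.2]
width: 0.0
```

Emit:
{"fn": "move_arm", "kwargs": {
  "deltas": [
    [[0,0,0],[0,0,-0.5],1],
    [[0,0,0],[0,0,-1],1],
    [[0,0,0],[0,0,-1],1]
  ]
}}

```text
time: 3.4
tool_pos: [0.6415, -0.0669, 0.1285]
tcp_rot: [2.022, 1.543, -0.844]
wrist_force: [-0.0, -0.5, 0.5]
width: -0.001
```

```bash
python3 - <<'E'
from h import *
s=status.read_state();print(s["time"],s["q"].round(3),s["tool_pos"],s["tcp_rot"],s["wrist_force"])
for p in([0,.09,.02],[0,.049,.02]): print(to(FOAM,p,-45)[:2])
i,X=cloud("wrist");save("w2",i)
E
```

```text
3.4 [ 0.2    0.533  1.632 -0.685  1.444  0.725] [ 0.64153602 -0.06685463  0.12854484] [ 2.02233271  1.54279728 -0.84429814] [-0.00114727 -0.51806974  0.54130692]
(array([-0.001, -0.005,  0.   ]), array([-0.032, -0.187, -1.085]))
(array([-0.001, -0.005,  0.   ]), array([-0.141, -0.582, -1.085]))
```

Emit:
{"fn": "move_arm", "kwargs": {
  "deltas": [
    [[0,-0.003,0],[-0.03,-0.1,-0.4],1],
    [[0,-0.005,0],[-0.03,-0.19,-0.8],1],
    [[0,-0.005,0],[-0.03,-0.19,-1],1],
    [[0,-0.005,0],[-0.03,-0.19,-1],1]
  ]
}}

```text
time: 3.95
tool_pos: [0.6418, -0.0838, 0.0322]
tcp_rot: [2.021, 1.537, -0.827]
wrist_force: [-0.6, -0.1, 0.2]
width: -0.002
```

```bash
python3 - <<'E'
from h import *
s=status.read_state();print(s["time"],s["tool_pos"],s["wrist_force"])
u,v,P,R=to(FOAM,[0,.049,.02],-45);print(u,v)
B=np.array([-51,40.])
def C(f):
    f=np.radians(f);Py=max(-50,-51+16*np.sin(f)-3.4*np.cos(f));Pz=40
    if f>np.pi/2:Py=-51+16*np.sin(f);Pz=40-16*np.cos(f)
    P=np.array([Py,Pz]);d=np.array([np.cos(f),np.sin(f)])
    c=P+90*d
    if f<np.pi/4:
        c=P+100*d-10*np.array([.707,.707])
    return c
from numpy import array
o=array([0,.049,.02])
for f in(0,8,16,24,32,40,48,56,64,72,80,88,94,100,102,105):
    c=C(f)+[7.8,-7.8]; w=FOAM[1].apply([0,(c[0]-49)/1e3,(c[1]-20)/1e3])/.1
    print(f,c.round(1),w.round(3))
E
```

```text
3.95 [ 0.6418295  -0.08380618  0.03215484] [-0.60328374 -0.08830087  0.15609075]
[-0.001  0.005 -0.002] [-0.144 -0.413 -0.122]
0 [50.7 25.1] [0.005 0.017 0.051]
8 [49.8 39. ] [0.002 0.007 0.19 ]
16 [47.  52.7] [-0.005 -0.019  0.327]
24 [44.5 65.8] [-0.012 -0.043  0.458]
32 [40.1 78.1] [-0.024 -0.085  0.581]
40 [34.  89.4] [-0.04  -0.144  0.694]
48 [26.6 99.1] [-0.06  -0.215  0.791]
56 [ 18.5 106.8] [-0.082 -0.294  0.868]
64 [  9.1 113.1] [-0.107 -0.384  0.931]
72 [ -1.2 117.8] [-0.134 -0.484  0.978]
80 [-12.4 120.8] [-0.164 -0.592  1.008]
88 [-24.2 122.1] [-0.196 -0.705  1.021]
94 [-33.5 123.1] [-0.221 -0.795  1.031]
100 [-43.1 123.6] [-0.246 -0.887  1.036]
102 [-46.3 123.6] [-0.255 -0.918  1.036]
105 [-51.  123.3] [-0.267 -0.964  1.033]
```

View pics/w2.png

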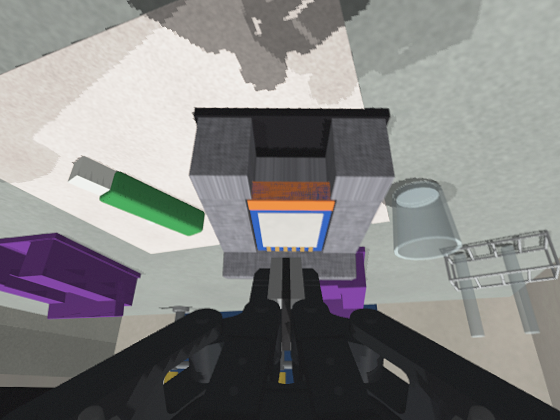

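Emit:
{"fn": "move_arm", "kwargs": {
  "deltas": [
    [[0,0.003,0],[0,0,-0.1],1],
    [[0,0.005,0],[-0.03,-0.05,-0.12],1],
    [[0,0.005,0],[-0.1,-0.25,-0.12],1],
    [[0,0.005,0],[-0.12,-0.38,-0.12],1],
    [[0,0.005,0],[-0.12,-0.38,-0.12],1]
  ]
}}

```text
time: 4.58
tool_pos: [0.6293, -0.1222, 0.0201]
tcp_rot: [2.021, 1.541, -0.835]
wrist_force: [-1.3, 3.0, 1.1]
width: 0.004
```

```bash
python3 - <<'E'
from h import *
s=status.read_state();print(s["time"],s["tool_pos"],s["wrist_force"],s["torque"])
p=FOAM[1].inv().apply(s["tool_pos"]-FOAM[0]);print("foam",p*1e3,to(FOAM,[0,.0507,.0251],-45)[:2])
i,X=cloud("scene");save("s2",cv2.resize(i[200:330,180:360],None,fx=4,fy=4))
E
```

```text
4.575 [ 0.62925748 -0.12218063  0.02005067] [-1.31186651  2.96486716  1.08822519] [ 0.49142591  0.0126254  -0.11265766]
foam [ 1.01966044 52.29376065 20.05066918] (array([-0.002,  0.   , -0.001]), array([-0.014, -0.013,  0.05 ]))
```

View pics/s2.png

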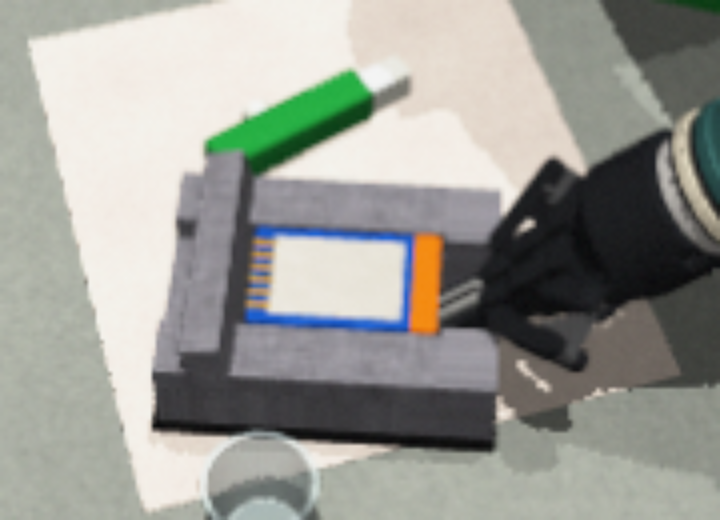

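Emit:
{"fn": "move_arm", "kwargs": {
  "deltas": [
    [[0,0,0],[-0.005,0,0.04],1],
    [[0,0,0],[-0.01,-0.01,0.1],1],
    [[0,0,0],[-0.012,-0.015,0.17],1],
    [[0,0,0],[-0.015,-0.02,0.24],1],
    [[0,0,0],[-0.015,-0.02,0.24],1]
  ]
}}

```text
time: 5.25
tool_pos: [0.6286, -0.1234, 0.0442]
tcp_rot: [2.02, 1.541, -0.834]
wrist_force: [0.4, 1.1, -1.1]
width: -0.004
```

```bash
python3 - <<'E'
from h import *
s=status.read_state();print(s["time"],s["tool_pos"],s["wrist_force"],s["torque"])
p=FOAM[1].inv().apply(s["tool_pos"]-FOAM[0]);print("foam",p*1e3)
i,X=cloud("scene");save("s3",cv2.resize(i[200:330,180:360],None,fx=3,fy=3))
E
```

```text
5.25 [ 0.62857173 -0.12336456  0.04419106] [ 0.39327835  1.06208891 -1.068647  ] [ 0.48236669 -0.13215981  0.03855066]
foam [ 0.67524268 50.96963148 44.19106428]
```

View pics/s3.png

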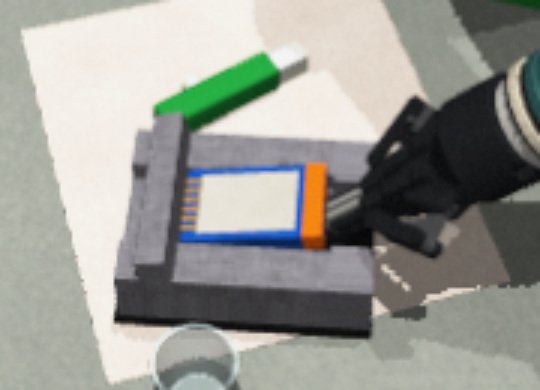

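Emit:
{"fn": "move_arm", "kwargs": {
  "deltas": [
    [[0,0,0],[-0.01,-0.038,0.085],1],
    [[0,0,0],[-0.013,-0.05,0.15],1],
    [[0,0,0],[-0.017,-0.062,0.216],1],
    [[0,0,0],[-0.023,-0.083,0.278],1],
    [[0,0,0],[-0.029,-0.104,0.339],1],
    [[0,0,0],[-0.037,-0.134,0.395],1],
    [[0,0,0],[-0.045,-0.163,0.452],1],
    [[0,0,0],[-0.055,-0.2,0.5],1],
    [[0,0,0],[-0.065,-0.234,0.549],1],
    [[0,0,0],[-0.087,-0.313,0.626],1],
    [[0,0,0],[-0.087,-0.313,0.626],1]
  ]
}}

```text
time: 6.68
tool_pos: [0.6194, -0.1554, 0.1068]
tcp_rot: [2.02, 1.54, -0.835]
wrist_force: [0.2, -0.0, -0.2]
width: 0.003
```

```bash
python3 - <<'E'
from h import *
s=status.read_state();print(s["time"],s["tool_pos"],s["wrist_force"],s["torque"])
p=FOAM[1].inv().apply(s["tool_pos"]-FOAM[0]);print("foam",p*1e3)
i,X=cloud("scene");save("s4",cv2.resize(i[200:330,180:360],None,fx=3,fy=3))
E
```

```text
6.675 [ 0.61937491 -0.1554179   0.10684637] [ 0.16597148 -0.02911183 -0.23248909] [ 0.3728685  -0.09251848 -0.01402153]
foam [  0.37879194  17.62431248 106.84637039]
```

View pics/s4.png

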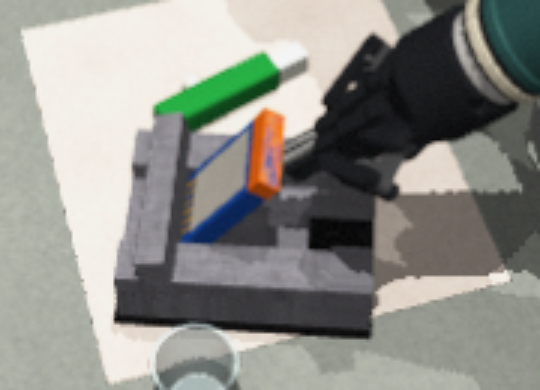

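Emit:
{"fn": "move_arm", "kwargs": {
  "deltas": [
    [[0,0,0],[-0.012,-0.045,0.03],1],
    [[0,0,0],[-0.025,-0.09,0.063],1],
    [[0,0,0],[-0.038,-0.14,0.088],1],
    [[0,0,0],[-0.052,-0.19,0.11],1],
    [[0,0,0],[-0.067,-0.244,0.125],1],
    [[0,0,0],[-0.082,-0.298,0.14],1],
    [[0,0,0],[-0.098,-0.355,0.147],1],
    [[0,0,0],[-0.114,-0.411,0.153],1],
    [[0,0,0],[-0.127,-0.456,0.158],1],
    [[0,0,0],[-0.139,-0.501,0.163],1],
    [[0,0,0],[-0.152,-0.547,0.166],1],
    [[0,0,0],[-0.164,-0.593,0.168],1],
    [[0,0,0],[-0.173,-0.624,0.168],1],
    [[0,0,0],[-0.173,-0.624,0.168],1]
  ]
}}

```text
time: 8.48
tool_pos: [0.6018, -0.2173, 0.1226]
tcp_rot: [2.02, 1.542, -0.836]
wrist_force: [-0.1, 0.0, 0.1]
width: 0.002
```

Emit:
{"fn": "move_arm", "kwargs": {
  "deltas": [
    [[0,0,0],[0.03,0.1,0],1],
    [[0,0,0],[0.08,0.29,0.05],1],
    [[0,0,0],[0.15,0.55,0.2],0],
    [[0,0,0],[0.2,0.72,0.3],-1],
    [[0,0,0],[0.2,0.72,0.3],-1],
    [[0,0,0],[0.2,0.72,0.3],-1]
  ]
}}

```text
time: 9.22
tool_pos: [0.6218, -0.145, 0.1524]
tcp_rot: [2.019, 1.542, -0.836]
wrist_force: [-0.2, -1.0, -0.6]
width: 0.845
```

```bash
python3 - <<'E'
from h import *
s=status.read_state();print(s["time"],s["tool_pos"],s["wrist_force"],s["torque"],s["width"])
p=FOAM[1].inv().apply(s["tool_pos"]-FOAM[0]);print("foam",p*1e3)
i,X=cloud("scene");i2,X2=cloud("wrist");np.savez("w5.npz",i=i2,X=X2);np.savez("s5.npz",i=i,X=X)
save("s5",np.hstack([cv2.resize(i[200:330,180:300],(388,420)),i2[:,80:480]]))
E
```

```text
9.225 [ 0.62176328 -0.14498078  0.15235983] [-0.19603566 -0.95751854 -0.63077209] [ 0.34371198 -0.12248964  0.01733676] 0.8447083306469906
foam [-1.08902736e-01  2.83201109e+01  1.52359829e+02]
```

View pics/s5.png

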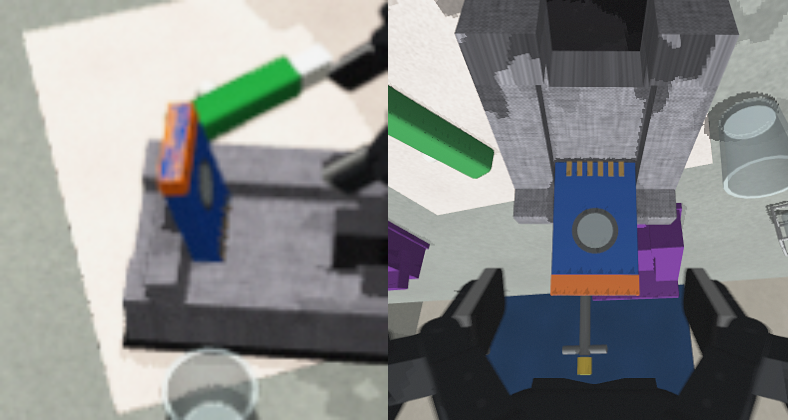

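The cartridge stands against the backrest with its window facing the tool. In the wrist view it sits between the open fingers, with the window at (595,230) and the orange edge at (595,285).

```bash
python3 - <<'E'
from h import *
d=np.load("w5.npz");i,X=d["i"],d["X"];hsv=cv2.cvtColor(i,cv2.COLOR_RGB2HSV)
H,S,V=[hsv[...,k].astype(int) for k in range(3)]
w=np.zeros(H.shape,bool);w[155:300,220:335]=1
Q=FOAM[1].inv().apply((X.reshape(-1,3)-FOAM[0])).reshape(X.shape)*1e3
near=w&(Q[...,1]>-75)&(Q[...,1]<-20)&(Q[...,2]>38)
b=near&(H>100)&(H<125)&(S>130); o=near&(H>5)&(H<22)&(S>150)
for n,m in(("blue",b),("orange",o)):
    print(n,m.sum(),np.percentile(Q[m],[1,50,99],axis=0).round(1))
P=Q[b];k=np.polyfit(P[:,2],P[:,1],1);print("lean deg",np.degrees(np.arctan(k[0])),"y at z=40,115",np.polyval(k,[40,115]))
k=np.polyfit(P[:,0],P[:,1]-k[0]*P[:,2],1);print("yaw",np.degrees(k[0]))
for p in([0,-.04,.136],[0,-.077,.099]): print(to(FOAM,p,-45)[:2])
print(status.read_state()["time"])
E
```

```text
blue 7038 [[-30.  -53.3  45.4]
 [  0.2 -43.6  84.4]
 [ 30.3 -35.  126.6]]
orange 1723 [[-29.9 -56.7 128. ]
 [ -0.3 -54.4 134.5]
 [ 30.4 -52.1 141.1]]
lean deg -12.273758571815838 y at z=40,115 [-33.93691041 -50.25357561]
yaw -0.12183684712418383
(array([-0.001, -0.001, -0.002]), array([-0.176, -0.652, -0.16 ]))
(array([-0.001, -0.001, -0.002]), array([-0.275, -1.009, -0.53 ]))
9.325
```

Emit:
{"fn": "move_arm", "kwargs": {
  "deltas": [
    [[0,0,0],[-0.08,-0.29,0],-1],
    [[0,0,0],[-0.14,-0.5,0],-1],
    [[0,0,0],[-0.2,-0.72,-0.23],-1],
    [[0,0,0],[-0.25,-0.9,-0.43],-1],
    [[0,0,0],[-0.275,-1,-0.53],-1],
    [[0,0,0],[-0.275,-1,-0.53],-1]
  ]
}}

```text
time: 10.07
tool_pos: [0.5932, -0.246, 0.0988]
tcp_rot: [2.021, 1.542, -0.839]
wrist_force: [0.3, -0.2, 1.0]
width: 0.998
```

```bash
python3 - <<'E'
from h import *
s=status.read_state();print(s["time"],s["tool_pos"],s["wrist_force"],s["torque"],s["width"])
p=FOAM[1].inv().apply(s["tool_pos"]-FOAM[0]);print("foam",p*1e3)
i2,X2=cloud("wrist");save("w6",i2)
E
```

```text
10.075 [ 0.59321543 -0.24600824  0.09877151] [ 0.30060544 -0.15788516  0.99815487] [ 0.3283497  -0.08685108 -0.00185243] 0.9980537698317906
foam [ -0.62006529 -76.66210705  98.77151395]
```

View pics/w6.png

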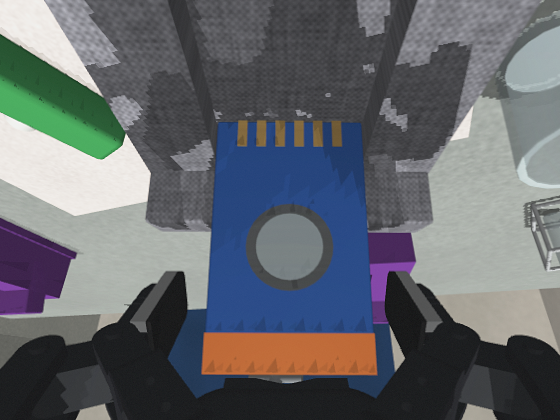

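The fingers straddle the slab evenly, with pads at about (165,315) and (410,315). Closing, then lifting.

Emit:
{"fn": "move_arm", "kwargs": {
  "deltas": [
    [[0,0,0],[0,0,0],0],
    [[0,0,0],[0,0,0],1],
    [[0,0,0],[0,0,0],1],
    [[0,0,0],[0,0,0],1],
    [[0,0,0],[0,0,0],1]
  ],
  "grip_force": 60
}}

```text
time: 10.75
tool_pos: [0.5956, -0.2445, 0.1009]
tcp_rot: [2.019, 1.541, -0.833]
wrist_force: [0.7, 3.9, 5.9]
width: 0.722
```

Emit:
{"fn": "move_arm", "kwargs": {
  "deltas": [
    [[0,0,0],[0,0,0.1],1],
    [[0,0,0],[0,0,0.3],1],
    [[0,0,0],[0,0,0.6],1],
    [[0,0,0],[0,0,1],1],
    [[0,0,0],[0,0,1],1]
  ]
}}

```text
time: 11.38
tool_pos: [0.5967, -0.2457, 0.2051]
tcp_rot: [2.02, 1.536, -0.828]
wrist_force: [1.2, 0.1, -1.9]
width: 0.712
```

```bash
python3 - <<'E'
from h import *
s=status.read_state();print(s["time"],s["q"].round(2),s["tool_pos"],s["wrist_force"],s["torque"],s["width"])
T=Rn.from_rotvec(s["tcp_rot"])
i,X=cloud("wrist");save("w7",i)
P=T.inv().apply(X.reshape(-1,3)-s["tool_pos"]).reshape(X.shape)*1e3
hsv=cv2.cvtColor(i,cv2.COLOR_RGB2HSV);H,S,V=[hsv[...,k].astype(int) for k in range(3)]
near=(np.abs(P[...,1])<40)&(np.abs(P[...,2])<120)
b=near&(H>100)&(H<125)&(S>130); o=near&(H>5)&(H<22)&(S>150)
for n,m in(("blue",b),("orange",o)): print(n,m.sum(),np.percentile(P[m],[1,50,99],axis=0).round(1))
u=P[b];u=u[(np.abs(u[:,1])<32)];c=u.mean(0);w,V_=np.linalg.eigh(np.cov((u-c).T));print("c",c,"axes",V_.T.round(3))
print("foam",FOAM[1].inv().apply(s["tool_pos"]-FOAM[0])*1e3)
# tray/meter refine from top data
d=np.load("top.npz");i,X=d["i"],d["X"];Z=X[...,2]
def pts(r0,r1,c0,c1,a,b):
    m=np.zeros(Z.shape,bool);m[r0:r1,c0:c1]=1;return X[m&(Z>a)&(Z<b)][:,:2]*1e3
t=pts(150,195,150,210,.034,.045);h=pts(115,210,70,165,.068,.08)
for a in(-4.5,-5,-5.5,-6):
    cc,ss=np.cos(np.radians(a)),np.sin(np.radians(a));f=lambda q:(np.percentile(q@[cc,ss],[.5,2,98,99.5]).round(1),np.percentile(q@[-ss,cc],[.5,2,98,99.5]).round(1))
    print(a,"tray",*f(t),"house",*f(h))
E
```

```text
11.375 [-0.05  0.34  1.76 -0.79  1.34  0.52] [ 0.59668467 -0.24567567  0.20506108] [ 1.15814418  0.14228019 -1.91045172] [ 0.50524483 -0.19093478  0.02595467] 0.7123194004885042
blue 23718 [[ -3.  -30.4 -33.8]
 [ 30.7  -0.5 -11.9]
 [ 66.9  29.7  11.5]]
orange 6482 [[-15.5 -30.  -42. ]
 [ -9.6  -0.5 -38. ]
 [ -3.7  29.6 -33.8]]
c [ 29.01113721  -0.39960289 -12.9825051 ] axes [[ 0.541  0.006 -0.841]
 [ 0.007 -1.    -0.002]
 [ 0.841  0.005  0.541]]
foam [  2.63412859 -75.41452317 205.06108094]
-4.5 tray [536.8 537.5 581.3 586.1] [104.  105.4 219.4 222.2] house [486.2 487.5 632.5 635.2] [220.  222.6 343.6 364.2]
-5 tray [535.5 536.3 579.9 584.2] [108.9 110.4 224.4 227.2] house [483.9 484.8 630.2 632.6] [224.9 227.8 347.8 368.5]
-5.5 tray [534.3 534.8 578.5 582.2] [113.8 115.4 229.3 232.2] house [481.3 482.1 628.  630.2] [229.8 232.6 352.1 372.8]
-6 tray [532.8 533.2 577.  580.7] [118.5 120.4 234.2 237.2] house [478.6 479.4 625.6 627.8] [234.7 237.5 356.3 377. ]
```

View pics/w7.png

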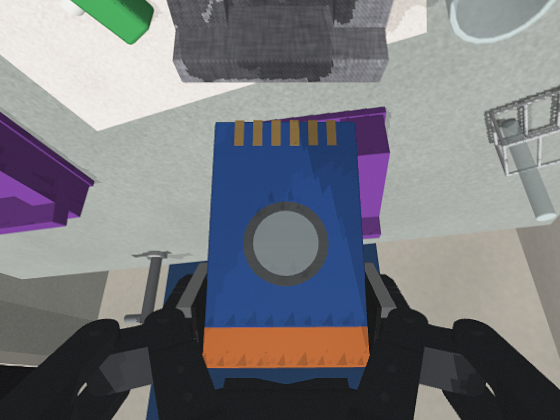

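```bash
cat >> h.py <<'E'
METER=frame(.576,.1846,-5.3)
AX=np.array([.841,0,.541]);NX=np.array([.541,0,-.841]);CT=np.array([22.2,-.45,-8.3])/1e3
def place(c,pitch=0):
    """turn/shift so cartridge centre is at meter point c, window up"""
    s=status.read_state();R0=Rn.from_rotvec(s["tcp_rot"]);o,F=METER
    G=F.as_matrix()
    A=np.stack([AX,[0,1,0],NX],1);B=np.stack([G[:,1],G[:,0],G[:,2]],1)
    R=Rn.from_matrix(B@np.linalg.inv(A))
    P=o+F.apply(c)-R.apply(CT)
    return (R*R0.inv()).as_rotvec()/(np.pi/2),(P-s["tool_pos"])/.1,P,R
E
python3 - <<'E'
from h import *
for c in([0,-.0625,.15],[0,-.0625,.052]):
    u,v,P,R=place(np.array(c));print(u.round(3),np.linalg.norm(u)*90,v.round(3),P,R.as_rotvec(),R.as_matrix().round(2))
E
```

```text
[ 0.85  -0.153  0.095] 78.162709291486 [-0.261  3.535 -0.713] [0.56936508 0.10820609 0.13100914] [-1.99286289 -1.81654726 -0.58563278] [[ 0.08  1.    0.05]
 [ 0.84 -0.09  0.54]
 [ 0.54  0.   -0.84]]
[ 0.85  -0.153  0.095] 78.162709291486 [-0.261  3.535 -1.693] [0.56936508 0.10820609 0.03300914] [-1.99286289 -1.81654726 -0.58563278] [[ 0.08  1.    0.05]
 [ 0.84 -0.09  0.54]
 [ 0.54  0.   -0.84]]
```

Emit:
{"fn": "move_arm", "kwargs": {
  "deltas": [
    [[0.064,-0.011,0.007],[0,0.05,0.25],1],
    [[0.128,-0.023,0.014],[0,0.15,0.5],1],
    [[0.192,-0.034,0.021],[0,0.3,0.7],1],
    [[0.255,-0.046,0.029],[0,0.5,0.8],1]
  ]
}}

```text
time: 11.92
tool_pos: [0.5939, -0.1948, 0.2798]
tcp_rot: [2.249, 1.821, -0.452]
wrist_force: [0.0, -0.5, -2.0]
width: 0.716
```

Emit:
{"fn": "move_arm", "kwargs": {
  "deltas": [
    [[0.075,-0.013,0.008],[-0.02,0.25,0],1],
    [[0.15,-0.027,0.017],[-0.05,0.5,0],1],
    [[0.225,-0.04,0.025],[-0.07,0.75,0],1],
    [[0.297,-0.053,0.033],[-0.1,1,0],1]
  ]
}}

```text
time: 12.42
tool_pos: [0.5833, -0.0943, 0.2781]
tcp_rot: [-2.312, -1.989, -0.083]
wrist_force: [-0.6, -0.4, -2.4]
width: 0.712
```

Emit:
{"fn": "move_arm", "kwargs": {
  "deltas": [
    [[0.075,-0.013,0.008],[-0.02,0.25,0],1],
    [[0.15,-0.027,0.017],[-0.05,0.5,0],1],
    [[0.225,-0.04,0.025],[-0.07,0.75,0],1],
    [[0.298,-0.054,0.033],[-0.1,1,0],1]
  ]
}}

```text
time: 12.92
tool_pos: [0.5733, 0.0054, 0.2781]
tcp_rot: [-1.986, -1.817, -0.584]
wrist_force: [-0.6, 0.9, -1.5]
width: 0.709
```

Emit:
{"fn": "move_arm", "kwargs": {
  "deltas": [
    [[0,0,0],[-0.02,0.3,-0.1],1],
    [[0,0,0],[-0.04,0.6,-0.2],1],
    [[0,0,0],[-0.06,0.9,-0.35],1],
    [[0,0,0],[-0.06,1,-0.5],1],
    [[0,0,0],[-0.06,1,-0.5],1]
  ]
}}

```text
time: 13.55
tool_pos: [0.5665, 0.1053, 0.2268]
tcp_rot: [-1.988, -1.818, -0.578]
wrist_force: [-0.3, -0.2, -1.0]
width: 0.712
```

```bash
python3 - <<'E'
from h import *
s=status.read_state();print(s["time"],s["q"].round(2),s["tool_pos"],s["wrist_force"],s["width"])
for c in([0,-.0625,.12],[0,-.0625,.052]):
    u,v,P,R=place(np.array(c));print(u.round(3),v.round(3))
i,X=cloud("wrist");j,Y=cloud("scene");k,W=cloud("top")
np.savez("w8.npz",i=i,X=X);np.savez("t8.npz",i=k,X=W)
save("w8",np.vstack([np.hstack([cv2.resize(i,(400,300)),cv2.resize(j,(400,300))]),np.hstack([cv2.resize(j[170:320,330:500],(400,300)),cv2.resize(k[90:240,60:260],(400,300))])]))
E
```

```text
13.55 [-0.19  0.09  1.92  0.6   1.26 -0.33] [0.5665194  0.10530474 0.22684518] [-0.28518058 -0.18258831 -1.00997271] 0.7118981060043201
[ 0.    -0.003 -0.003] [ 0.028  0.029 -1.258]
[ 0.    -0.003 -0.003] [ 0.028  0.029 -1.938]
```

View pics/w8.png

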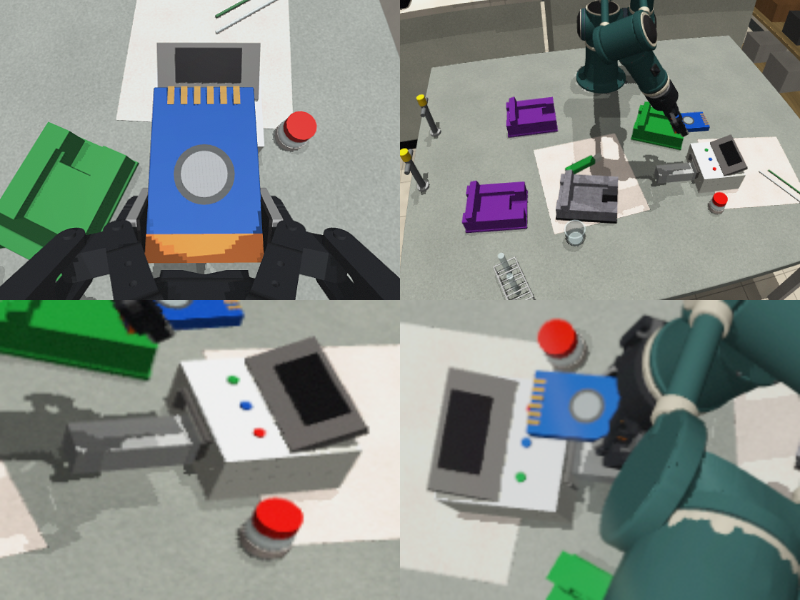

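The wrist view shows the cartridge held level, window up, contacts toward the meter. I'll check slab and meter numerically in the same view.

```bash
python3 - <<'E'
from h import *
d=np.load("w8.npz");i,X=d["i"],d["X"]
s=status.read_state();hsv=cv2.cvtColor(i,cv2.COLOR_RGB2HSV);H,S,V=[hsv[...,k].astype(int) for k in range(3)]
Q=METER[1].inv().apply(X.reshape(-1,3)-METER[0]).reshape(X.shape)*1e3
near=(np.abs(Q[...,0])<60)&(Q[...,2]>150)
b=near&(H>100)&(H<125)&(S>110); o=near&(H>5)&(H<22)&(S>120)
for n,m in(("blue",b),("orange",o)): print(n,m.sum(),np.percentile(Q[m],[.5,1,50,99,99.5],axis=0).round(1).tolist())
P=Q[b];k=np.linalg.lstsq(np.c_[P[:,:2],np.ones(len(P))],P[:,2],rcond=None)[0];print("pitch/roll deg",np.degrees(k[:2]))
r=cv2.minAreaRect(Q[b|o&(Q[...,2]>np.median(P[:,2])-4)][:,:2].astype(np.float32));print("slab rect",r)
h=(Q[...,2]>62)&(Q[...,2]<125)&(np.abs(Q[...,0])<110)&(Q[...,1]>60)
print("house wrist",np.percentile(Q[h],[.5,2,98,99.5],axis=0).round(1).tolist(), cv2.minAreaRect(Q[h][:,:2].astype(np.float32)))
# screen block edges by y-slices
for y in range(90,160,10):
    m=h&(np.abs(Q[...,1]-y)<4);
    if m.sum()>20: print(y,np.percentile(Q[m][:,0],[1,99]).round(1),m.sum())
d=np.load("t8.npz");X=d["X"];Q=METER[1].inv().apply(X.reshape(-1,3)-METER[0]).reshape(X.shape)*1e3
h=(Q[...,2]>85)&(Q[...,2]<125)&(np.abs(Q[...,0])<110)&(Q[...,1]>70)&(Q[...,1]<180)
print("house top",cv2.minAreaRect(Q[h][:,:2].astype(np.float32)))
d=np.load("scene.npz");X=d["X"];Q=METER[1].inv().apply(X.reshape(-1,3)-METER[0]).reshape(X.shape)*1e3
t=(Q[...,2]>36)&(Q[...,2]<44)&(np.abs(Q[...,0])<28)&(Q[...,1]<-15)&(Q[...,1]>-140)
print("scene tray",cv2.minAreaRect(Q[t][:,:2].astype(np.float32)),np.percentile(Q[t],[1,50,99],axis=0).round(1).tolist())
h=(Q[...,2]>69)&(Q[...,2]<79)&(np.abs(Q[...,0])<100)&(Q[...,1]<75)&(Q[...,1]>-20)
print("scene house",np.percentile(Q[h],[.5,2,98,99.5],axis=0).round(1).tolist())
E
```

```text
blue 23876 [[-32.9, -100.6, 251.7], [-32.6, -100.3, 251.8], [-2.4, -60.1, 253.3], [27.8, -17.0, 254.8], [28.1, -16.3, 255.0]]
orange 7758 [[-32.2, -114.9, 251.8], [-31.8, -114.8, 251.9], [-2.3, -106.8, 253.5], [27.6, -15.7, 255.1], [28.1, -15.4, 255.3]]
pitch/roll deg [-0.57826698 -0.04372918]
slab rect ((-2.0568695068359375, -64.85847473144531), (62.992958068847656, 100.45369720458984), 0.5677493810653687)
house wrist [[-69.1, 64.8, 73.7], [-66.9, 77.6, 78.6], [70.4, 132.5, 108.6], [74.8, 133.4, 109.3]] ((1.4196929931640625, 98.66718292236328), (73.12578582763672, 151.40548706054688), 88.45104217529297)
90 [-68.6  73.9] 1352
100 [-69.3  70.4] 1349
110 [-68.9  70.3] 1356
120 [-67.7  69.7] 1367
130 [-67.6  69.6] 1157
house top ((1.6057968139648438, 105.48487854003906), (141.63209533691406, 64.63028717041016), 0.2792128622531891)
scene tray ((0.7012844085693359, -71.1700439453125), (112.11940002441406, 50.097328186035156), 89.2145767211914) [[-22.1, -126.6, 36.3], [3.3, -73.3, 40.9], [24.6, -16.1, 43.9]]
scene house [[-73.1, -9.4, 69.3], [-69.1, -6.4, 70.0], [76.5, 68.7, 78.4], [77.9, 72.1, 78.9]]
```

Emit:
{"fn": "move_arm", "kwargs": {
  "deltas": [
    [[0,0,0],[0.038,0.029,-0.3],1],
    [[0,-0.003,-0.003],[0.038,0.029,-0.6],1],
    [[0,-0.003,-0.003],[0.038,0.029,-0.9],1],
    [[0,-0.003,-0.003],[0.038,0.029,-1],1]
  ]
}}

```text
time: 14.2
tool_pos: [0.5717, 0.1071, 0.1283]
tcp_rot: [-1.995, -1.816, -0.588]
wrist_force: [-0.6, -0.1, -2.1]
width: 0.714
```

Emit:
{"fn": "move_arm", "kwargs": {
  "deltas": [
    [[0,0,0],[0,0,-0.3],1],
    [[0,0,0],[0,0,-0.55],1],
    [[0,0,0],[0,0,-0.75],1],
    [[0,0,0],[0,0,-0.85],1],
    [[0,0,0],[0,0,-0.85],1]
  ]
}}

```text
time: 14.82
tool_pos: [0.5719, 0.108, 0.044]
tcp_rot: [-1.994, -1.818, -0.589]
wrist_force: [0.1, 0.3, -2.2]
width: 0.712
```

```bash
sed -i 's/METER=frame(.576,/METER=frame(.577,/' h.py; python3 - <<'E'
from h import *
s=status.read_state();print(s["time"],s["tool_pos"],s["wrist_force"],s["width"])
u,v,P,R=place(np.array([0,-.0625,.048]));print(u.round(3),v.round(3))
i,X=cloud("wrist")
hsv=cv2.cvtColor(i,cv2.COLOR_RGB2HSV);H,S,V=[hsv[...,k].astype(int) for k in range(3)]
Q=METER[1].inv().apply(X.reshape(-1,3)-METER[0]).reshape(X.shape)*1e3
near=(np.abs(Q[...,0])<45)&(Q[...,1]<0)&(Q[...,2]>45)
b=near&(H>100)&(H<125)&(S>110); o=near&(H>5)&(H<22)&(S>120)
P=Q[b];print(np.percentile(P,[.5,50,99.5],axis=0).round(1).tolist());print(cv2.minAreaRect(Q[b|(o&(Q[...,2]>np.median(P[:,2])-4))][:,:2].astype(np.float32)))
h=(Q[...,2]>70)&(Q[...,2]<78)&(np.abs(Q[...,0])<90)&(Q[...,1]>5)&(Q[...,1]<70)
print("house",h.sum(),np.percentile(Q[h],[.5,2,98,99.5],axis=0).round(1).tolist())
save("w9",np.hstack([i]))
E
```

```text
14.825 [0.57193542 0.1079691  0.04403847] [ 0.12718731  0.28075418 -2.2303074 ] 0.7120690715638858
[0.    0.002 0.001] [-0.016  0.002 -0.15 ]
[[-29.0, -97.6, 68.9], [1.5, -56.8, 70.5], [32.1, -12.9, 72.2]]
((4.294397354125977, -59.217281341552734), (67.65032958984375, 105.90314483642578), 0.3333272337913513)
house 26774 [[-74.1, 5.2, 72.8], [-71.8, 5.8, 73.1], [72.1, 50.1, 76.8], [74.4, 51.3, 77.3]]
```

View pics/w9.png

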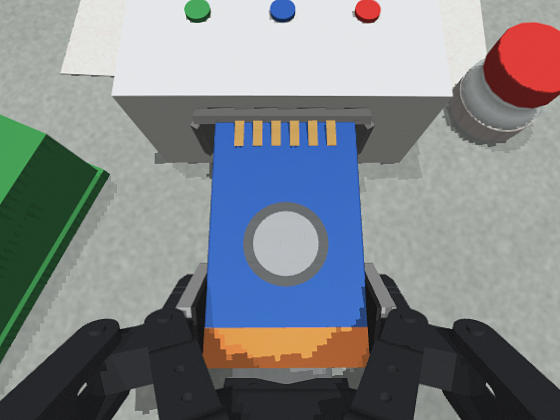

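Emit:
{"fn": "move_arm", "kwargs": {
  "deltas": [
    [[0,0.002,0.001],[-0.015,0,-0.05],1],
    [[0,0.002,0.001],[-0.015,0,-0.09],1],
    [[0,0.002,0.001],[-0.015,0,-0.12],1],
    [[0,0.002,0.001],[-0.015,0,-0.135],1],
    [[0,0.002,0.001],[-0.015,0,-0.145],1],
    [[0,0.002,0.001],[-0.015,0,-0.145],1]
  ]
}}

```text
time: 15.62
tool_pos: [0.5708, 0.1078, 0.0301]
tcp_rot: [-1.993, -1.818, -0.587]
wrist_force: [0.2, -0.3, -1.4]
width: 0.713
```

```bash
python3 - <<'E'
from h import *
s=status.read_state();print(s["time"],s["tool_pos"],s["wrist_force"],s["torque"],s["width"])
E
```

```text
15.625 [0.57076577 0.10784238 0.03012071] [ 0.17080999 -0.28514223 -1.3731635 ] [-0.41373172  0.04464625 -0.04059191] 0.7128794117363088
```

Emit:
{"fn": "move_arm", "kwargs": {
  "deltas": [
    [[0,0,0],[0,0,-0.006],1],
    [[0,0,0],[0,0,-0.012],1],
    [[0,0,0],[0,0,-0.012],1]
  ]
}}

```text
time: 16.0
tool_pos: [0.5709, 0.1078, 0.0297]
tcp_rot: [-1.992, -1.819, -0.587]
wrist_force: [-3.4, -1.7, 5.0]
width: 0.716
```

Emit:
{"fn": "move_arm", "kwargs": {
  "deltas": [
    [[0,0,0],[0,0,0],-0.6],
    [[0,0,0],[0,0,0],-1],
    [[0,0,0],[0,0,0],-1],
    [[0,0,0],[0,0,0],-1]
  ],
  "grip_force": 20
}}

```text
time: 16.5
tool_pos: [0.5708, 0.1079, 0.0289]
tcp_rot: [-1.993, -1.818, -0.587]
wrist_force: [0.6, 0.0, 0.6]
width: 1.0
```

Emit:
{"fn": "move_arm", "kwargs": {
  "deltas": [
    [[0,0,0],[-0.01,-0.14,0.2],-1],
    [[0,0,0],[-0.03,-0.3,0.45],-1],
    [[0,0,0],[-0.06,-0.6,0.9],-1],
    [[0,0,0],[-0.06,-0.6,0.9],-1]
  ]
}}

```text
time: 17.0
tool_pos: [0.5683, 0.0455, 0.1231]
tcp_rot: [-1.997, -1.822, -0.595]
wrist_force: [0.1, -0.9, -0.1]
width: 0.999
```

```bash
cat > m.py <<'E'
from h import *
def meas(tag):
    s=status.read_state();print(s["time"],s["tool_pos"],s["wrist_force"],s["width"])
    i,X=cloud("wrist");save(tag,i);H,S,V=[cv2.cvtColor(i,cv2.COLOR_RGB2HSV)[...,k].astype(int) for k in range(3)]
    Q=METER[1].inv().apply(X.reshape(-1,3)-METER[0]).reshape(X.shape)*1e3
    near=(np.abs(Q[...,0])<45)&(Q[...,1]<10)&(Q[...,1]>-140)&(Q[...,2]>35)&(Q[...,2]<75)
    b=near&(H>100)&(H<125)&(S>110); o=near&(H>5)&(H<22)&(S>120)
    P=Q[b];print("blue",np.percentile(P,[.5,50,99.5],axis=0).round(1).tolist())
    k=np.linalg.lstsq(np.c_[P[:,:2],np.ones(len(P))],P[:,2],rcond=None)[0];print("slopes deg",np.degrees(k[:2]))
    print("rect",cv2.minAreaRect(Q[b|(o&(Q[...,2]>np.median(P[:,2])-4))][:,:2].astype(np.float32)))
    print("orange",np.percentile(Q[o],[1,50,99],axis=0).round(1).tolist())
    h=(Q[...,2]>70)&(Q[...,2]<78)&(np.abs(Q[...,0])<90)&(Q[...,1]>5)&(Q[...,1]<70)
    print("house",np.percentile(Q[h],[.5,2,98,99.5],axis=0).round(1).tolist() if h.sum()>50 else 0)
E
python3 -c "
from m import *
meas('w10')"
```

```text
17.0 [0.56829727 0.04550381 0.12306484] [ 0.11038175 -0.89387945 -0.12317646] 0.9988695136035688
blue [[-30.1, -97.8, 54.5], [0.6, -54.5, 56.1], [30.8, -13.5, 57.8]]
slopes deg [ 0.02069739 -0.11675536]
rect ((-0.7844448089599609, -57.154422760009766), (64.35094451904297, 111.54378509521484), 0.8193560242652893)
orange [[-29.5, -112.9, 54.6], [0.1, -104.8, 56.3], [30.8, -13.3, 57.9]]
house [[-74.1, 5.3, 72.7], [-71.8, 6.2, 73.0], [72.3, 66.3, 77.0], [74.6, 67.1, 77.6]]
```

```bash
python3 -c "
from h import *
p0=R0=None
for p in([0.0003,-.140,.12],[0.0003,-.140,.045],[0.0003,-.037,.045]):
    u,v,p0,R0=to(METER,np.array(p),0,p0,R0);print(u,v,p0,R0.as_matrix()[:,0].round(2))
"
```

```text
[-0.361  0.037 -0.001] [-0.022 -0.014 -0.01 ] [0.56436684 0.04517083 0.12      ] [0.09 1.   0.  ]
[0. 0. 0.] [ 0.    0.   -0.75] [0.56436684 0.04517083 0.045     ] [0.09 1.   0.  ]
[0. 0. 0.] [0.095 1.026 0.   ] [0.57388101 0.14773047 0.045     ] [0.09 1.   0.  ]
```

Emit:
{"fn": "move_arm", "kwargs": {
  "deltas": [
    [[-0.09,0.009,0],[-0.02,-0.01,0],0],
    [[-0.18,0.018,0],[-0.02,-0.01,0],1],
    [[-0.27,0.028,0],[-0.02,-0.01,0],1],
    [[-0.361,0.037,-0.001],[-0.02,-0.01,0],1],
    [[-0.361,0.037,-0.001],[-0.02,-0.01,-0.2],1],
    [[-0.361,0.037,-0.001],[-0.02,-0.01,-0.5],1],
    [[-0.361,0.037,-0.001],[-0.02,-0.01,-0.7],1],
    [[-0.361,0.037,-0.001],[-0.02,-0.01,-0.75],1],
    [[-0.361,0.037,-0.001],[-0.02,-0.01,-0.75],1]
  ]
}}

```text
time: 18.18
tool_pos: [0.562, 0.0471, 0.0431]
tcp_rot: [-2.319, -2.112, 0.005]
wrist_force: [0.4, -0.5, 0.7]
width: -0.003
```

```bash
python3 -c "
from m import *
p0=R0=None
for p in([0.0003,-.140,.045],[0.0003,-.037,.045]): print(to(METER,np.array(p),0)[:2])
meas('w11')"
```

```text
(array([-0.001, -0.004,  0.001]), array([ 0.024, -0.02 ,  0.019]))
(array([-0.001, -0.004,  0.001]), array([0.119, 1.006, 0.019]))
18.175 [0.56197649 0.04713819 0.04308396] [ 0.35968168 -0.5149406   0.73176582] -0.0030590383714854956
blue [[-29.6, -98.1, 54.5], [0.8, -53.4, 56.2], [31.3, -28.8, 57.9]]
slopes deg [-0.0577925  -0.04681782]
rect ((1.0260944366455078, -70.67556762695312), (62.33946228027344, 84.78880310058594), 0.10937482863664627)
orange [[-29.3, -112.5, 55.0], [1.3, -105.4, 56.4], [31.5, -98.7, 57.8]]
house 0
```

Emit:
{"fn": "move_arm", "kwargs": {
  "deltas": [
    [[0,-0.004,0.001],[0.03,0.05,0.015],1],
    [[0,-0.004,0.001],[0.036,0.1,0.015],1],
    [[0,-0.004,0.001],[0.04,0.15,0.015],1],
    [[0,-0.004,0.001],[0.045,0.2,0.015],1],
    [[0,-0.004,0.001],[0.05,0.25,0.015],1],
    [[0,-0.004,0.001],[0.054,0.3,0.015],1],
    [[0,-0.004,0.001],[0.059,0.35,0.015],1],
    [[0,-0.004,0.001],[0.063,0.4,0.015],1],
    [[0,-0.004,0.001],[0.068,0.45,0.015],1],
    [[0,-0.004,0.001],[0.073,0.5,0.015],1],
    [[0,-0.004,0.001],[0.073,0.5,0.015],1]
  ]
}}

```text
time: 19.6
tool_pos: [0.5699, 0.0976, 0.0452]
tcp_rot: [-2.322, -2.116, -0.005]
wrist_force: [0.9, -1.2, 0.2]
width: -0.001
```

```bash
python3 -c "
from m import *
for p in([0.0005,-.05,.045],[0.0005,-.036,.045]): print(to(METER,np.array(p),0)[:2])
meas('w12')"
```

```text
(array([-0.002,  0.001, -0.   ]), array([ 0.029,  0.371, -0.002]))
(array([-0.002,  0.001, -0.   ]), array([ 0.042,  0.511, -0.002]))
19.6 [0.56994408 0.0976358  0.04524347] [ 0.86010372 -1.19430334  0.24206631] -0.0010267371351060733
blue [[-29.9, -61.7, 54.6], [0.5, -40.1, 56.3], [31.1, -11.2, 57.9]]
slopes deg [0.01921181 0.01446673]
rect ((0.49336814880371094, -43.9725227355957), (62.463382720947266, 65.60195922851562), 0.01288119237869978)
orange [[-29.9, -75.8, 55.0], [0.4, -68.9, 56.4], [31.0, -62.4, 57.8]]
house [[-74.3, 5.1, 72.4], [-72.0, 5.3, 72.8], [72.0, 18.3, 75.6], [74.3, 18.6, 76.0]]
```

Emit:
{"fn": "move_arm", "kwargs": {
  "deltas": [
    [[0,0,0],[0.005,0.05,0],1],
    [[0,0,0],[0.009,0.1,0],1],
    [[0,0,0],[0.014,0.15,0],1],
    [[0,0,0],[0.018,0.2,0],1],
    [[0,0,0],[0.023,0.25,0],1],
    [[0,0,0],[0.028,0.3,0],1],
    [[0,0,0],[0.032,0.35,0],1],
    [[0,0,0],[0.037,0.4,0],1],
    [[0,0,0],[0.039,0.44,0],1],
    [[0,0,0],[0.041,0.47,0],1],
    [[0,0,0],[0.041,0.48,0],1],
    [[0,0,0],[0.041,0.48,0],1]
  ]
}}

```text
time: 21.15
tool_pos: [0.5743, 0.145, 0.0456]
tcp_rot: [2.322, 2.116, 0.005]
wrist_force: [-0.2, 0.6, -0.1]
width: -0.002
```

Emit:
{"fn": "move_arm", "kwargs": {
  "deltas": [
    [[0,0,0],[0.001,0.012,0],1],
    [[0,0,0],[0.002,0.022,0],1],
    [[0,0,0],[0.002,0.022,0],1]
  ]
}}

```text
time: 21.52
tool_pos: [0.5745, 0.147, 0.0456]
tcp_rot: [2.321, 2.116, 0.005]
wrist_force: [-0.1, -2.5, 0.1]
width: -0.001
```

```bash
python3 -c "
from m import *
for p in([0.0005,-.036,.045],): print(to(METER,np.array(p),0)[:2])
meas('w13')"
```

```text
(array([-0.001,  0.002,  0.   ]), array([-0.003,  0.017, -0.006]))
21.525 [0.57450523 0.14701439 0.04558402] [-0.10737924 -2.46969004  0.11711047] -0.0005000520389052596Traceback (most recent call last):
  File "<string>", line 4, in <module>
    meas('w13')
    ~~~~^^^^^^^
  File "m.py", line 8, in meas
    P=Q[b];print("blue",np.percentile(P,[.5,50,99.5],axis=0).round(1).tolist())
                        ~~~~~~~~~~~~~^^^^^^^^^^^^^^^^^^^^^^^
    return _quantile_unchecked(
        a, q, axis, out, overwrite_input, method, keepdims, weights)
    return _ureduce(a,
                    func=_quantile_ureduce_func,
    ...<5 lines>...
                    overwrite_input=overwrite_input,
                    method=method)
    r = func(a, **kwargs)
    result = _quantile(arr,
                       quantiles=q,
    ...<2 lines>...
                       out=out,
                       weights=wgt)
    slices_having_nans = np.isnan(arr[-1, ...])
                                  ~~~^^^^^^^^^
IndexError: index -1 is out of bounds for axis 0 with size 0
```

Not yet at the stop (force only 2.5 N). I'll push on in small steps until the force rises.

Emit:
{"fn": "move_arm", "kwargs": {
  "deltas": [
    [[0,0,0],[0.001,0.01,0],1],
    [[0,0,0],[0.002,0.02,0],1],
    [[0,0,0],[0.002,0.02,0],1]
  ]
}}

```text
time: 21.95
tool_pos: [0.5745, 0.1471, 0.0456]
tcp_rot: [2.319, 2.116, 0.001]
wrist_force: [-1.0, -7.7, 3.3]
width: 0.003
```

Emit:
{"fn": "move_arm", "kwargs": {
  "deltas": [
    [[0,0,0],[0.001,0.01,0],1],
    [[0,0,0],[0.001,0.01,0],1],
    [[0,0,0],[0.001,0.01,0],1]
  ]
}}

```text
time: 22.32
tool_pos: [0.5745, 0.1472, 0.0456]
tcp_rot: [2.319, 2.115, -0.001]
wrist_force: [-1.0, -10.9, 4.2]
width: -0.004
```

Emit:
{"fn": "move_arm", "kwargs": {
  "deltas": [
    [[0,0,0],[0.002,0.02,0],1],
    [[0,0,0],[0.003,0.03,0],1],
    [[0,0,0],[0.003,0.03,0],1],
    [[0,0,0],[0.003,0.03,0],1]
  ]
}}

```text
time: 22.82
tool_pos: [0.5745, 0.1473, 0.0456]
tcp_rot: [2.316, 2.115, -0.007]
wrist_force: [-2.0, -21.6, 5.9]
width: 0.002
```

Emit:
{"fn": "move_arm", "kwargs": {
  "deltas": [
    [[0,0,0],[-0.01,-0.1,0],1],
    [[0,0,0],[-0.04,-0.4,0],1],
    [[0,0,0],[-0.06,-0.6,0.2],1],
    [[0,0,0],[-0.06,-0.8,0.6],1],
    [[0,0,0],[-0.06,-0.8,1],1],
    [[0,0,0],[-0.06,-0.8,1],1]
  ]
}}

```text
time: 23.58
tool_pos: [0.5729, 0.0732, 0.1517]
tcp_rot: [2.318, 2.111, 0.019]
wrist_force: [0.8, 0.0, 0.3]
width: -0.002
```

```bash
python3 - <<'E'
from m import *
try: meas('w14')
except Exception as e: print("E",e)
i,X=cloud("wrist");Q=METER[1].inv().apply(X.reshape(-1,3)-METER[0]).reshape(X.shape)*1e3
h=(Q[...,2]>71)&(Q[...,2]<78)&(np.abs(Q[...,0])<60);print("housing front y",np.percentile(Q[h][:,1],[.5,2,5]) if h.sum() else None)
t=(Q[...,2]>36)&(Q[...,2]<44)&(np.abs(Q[...,0])<20)&(Q[...,1]>-150)&(Q[...,1]<0);print("tray y",np.percentile(Q[t][:,1],[.5,2,98,99.5]) if t.sum() else None, np.median(Q[t][:,2]))
a=np.load("scene.npz")["X"];j,Y=cloud("scene")
for n,(r0,r1,c0,c1) in dict(jar=(268,300,432,462),beaker=(305,350,228,264),filler=(212,245,228,288)).items():
    print(n,np.nanmedian(np.abs(a[r0:r1,c0:c1,2]-Y[r0:r1,c0:c1,2]))*1e3)
E
```

```text
23.575 [0.57293791 0.07320172 0.15168434] [0.84753383 0.04426656 0.30952215] -0.0015523995409286206
blue [[-30.0, -12.2, 54.3], [0.3, -11.5, 56.1], [30.1, -10.2, 58.0]]
slopes deg [ -0.06742746 -12.92141984]
rect ((0.14131927490234375, -18.25143051147461), (16.349363327026367, 62.013099670410156), 89.41394805908203)
orange [[-30.2, -26.6, 49.9], [0.2, -20.0, 56.3], [30.4, -13.2, 57.9]]
house [[-74.3, 5.1, 72.3], [-72.0, 5.3, 72.7], [71.7, 21.3, 75.7], [74.1, 21.6, 76.0]]
housing front y [-1.88512639 -1.46198538 -0.82421473]
tray y [-126.13741992 -124.37723009  -27.93326989  -26.61775928] 40.27549961104745
jar 1.5840021623451563
beaker 1.4559262901100642
filler 1.645942073493061
```

```bash
python3 -c "
from h import *
print(order.finish_job())"
```

```text
the job is handed in; nothing more can be done
None
```

The cartridge is in the meter's slot, window up and contacts inward. I handed the job in at about 24 s of the 72 s allowed; the hand-in gives no verdict.

**What I did:**
1. I hooked the orange edge with closed fingers and swung the cartridge up. It stood by itself on the backrest, leaning 12.3°.
2. I gripped it by its sides, turned it over and laid it on the tray.
3. I pushed it in with closed fingers until it stopped, then backed the arm away.

**Last checks:**
- **On the tray:** it lay level to about 0.1°, with its top at 56 mm and roughly central in x (within 1 mm).
- **At the stop:** the push force rose to 22 N with no further movement.
- **In the slot:** it sits 0.2 mm off centre in x and is square to the slot within about 0.6°. Its top is still at 56 mm.
- **How far in:** the orange edge measured 26.6 mm out in my estimated meter frame, against an expected 25 mm. The housing front and the tray end read about 1.3 mm off the same way, so corrected it is about 25.2 mm.
- **Bystanders:** the depth at the jar, beaker and filler changed by about 1.5 mm, which is within noise.

**Checks that failed:**
- The viewer's 12-picture limit was reached, so everything after the laying-down was checked by numbers only.
- One measuring script failed because no cartridge blue was found in the wrist picture. I measured again after backing off.
- The last tilt reading, a 12.9° slope, came from a 2 mm strip of blue and means nothing.

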